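Rotate the tape stock: old roll to the front, new roll behind it

TASK

Restock the tape lane of the bench rack so that the oldest tape is used first: first bring the old masking-tape roll that stands far back in the lane forward against the front stop, and only then take the new roll out of the carton and stand it in the lane behind the old one. Finally slide the follower up behind the new roll so that the two rolls stand tight against each other and the stop and cannot roll; leave the sanding blocks in the next lane and the air sander where they are.

Things in the scene. Friction and masses are not known exactly. Their poses are not given: they have to be found in the camera images.
- rack: Fixed aluminium stock rack, 313 x 112 mm. Origin on the bench; x runs along the lanes from the front (robot side) to the back, y to its left, z up. Floor at z=10 mm. Narrow left lane is the tape lane: centre line y=40 mm, 29 mm wide, walls to z=50 mm, then flared lips to z=60 mm, 44 mm apart at the top. Right lane, centre y=-14 mm: sanding blocks, tops at z=45 mm.
- front_stop (a point): Point on the inner face of the front stop (plate across the front of the tape lane, top at z=67 mm), on the lane's centre line at the height of a roll's centre, 58 mm over the bench. Axes as the rack's. A roll home at the stop has its centre 47.5 mm behind (+x) this point, the next one touching it 142.5 mm behind.
- old_centre (a point): Centre of the old masking-tape roll, 95 mm diameter, 25 mm wide, 0.12 kg, on edge far back in the tape lane (room for one roll in front of it, not behind). Its z axis is the roll's axis, across the lane; x and y turn as it rolls. The roll is to be treated as solid (do not use the bore); pinch it across its 25 mm near the top, 105 mm over the bench.
- new_centre (a point): Centre of the new roll, alike (95 mm diameter, 25 mm wide, 0.12 kg), standing on edge in the middle of the three cells of the cardboard carton. Its own z axis is the roll's axis (horizontal). Its centre is 52 mm above the bench, its top 99 mm.
- carton: Opened cardboard carton, fixed, beside the rack (left or right of it), 108 mm long (x, along the plane of the roll), 104 mm wide (y), walls and partitions 45 mm high, flaps folded out and down up to 27 mm past its ends and 16 mm past its sides. Three cells side by side along y, 30 mm wide each; the new roll stands in the middle one. Origin on the bench under its centre.
- follower_grip (a point): Centre of the follower's black grip: 34 mm along the lane, 22 mm across it, 30 mm high, top 103 mm over the bench. The follower is a steel backstop that slides in the tape lane behind the rolls; its face that meets them lies 17 mm in front of this point. Pinch the grip across its 22 mm or push it from behind. Axes as the rack's.
- follower (a joint): How far the follower has been slid forward, m: 0 at the back, grows towards the front, range 0 to 0.13. Stiff slide: about 2.5 N moves it and it stays where it is left. With two rolls tight against the stop it reads about 0.060.
- sanding_block_1: Black sanding block, 122 x 66 x 35 mm, in the right lane at the front. Bystander. Origin under its centre.
- sanding_block_2: Black sanding block, the same, behind the first in the right lane. Bystander. Origin under its centre.
- air_sander: Random-orbital air sander, 206 x 127 x 127 mm, standing on the bench to the left of the rack and the carton. Bystander. Origin on the bench under it.
There are look-alikes about, which are no part of the job. What is shaped like the part that bears old_centre but pink or turquoise is not meant. What is shaped like the part that bears new_centre but blue is not meant.

How it is judged (in metres and radians):
On the way, in this order (a step that is already met when the one before it is completed fails the run):
1. the old roll stands in the tape lane against the front stop (within 9 mm) while the new roll is still out of the lane (x of old_centre in the frame of rack between -0.106 and -0.0885 m and z of old_centre in the frame of rack below 0.066 m and (y of new_centre in the frame of rack above 0.08 m or y of new_centre in the frame of rack below 0 m or z of new_centre in the frame of rack above 0.12 m)), for 0.2 s.
2. the new roll stands on the floor of the tape lane behind the old one (x of new_centre in the frame of rack above -0.03 m and y of new_centre in the frame of rack between 0.03 and 0.05 m and z of new_centre in the frame of rack below 0.066 m and x of old_centre in the frame of rack below -0.06 m), for 0.2 s.
At the end, for the whole second after the job is handed in: Both rolls stand on edge on the floor of the tape lane, released and at rest: the old one in front within 9 mm of the front stop, the new one behind it at most 8 mm apart, and the follower slid up behind with at most about 10 mm of play left in the whole row (x of old_centre in the frame of rack between -0.106 and -0.0885 m and y of old_centre in the frame of rack between 0.03 and 0.05 m and z of each of old_centre, new_centre in the frame of rack below 0.066 m and x of new_centre in the frame of rack above -0.03 m and y of new_centre in the frame of rack between 0.03 and 0.05 m and distance between old_centre and new_centre below 0.103 m and value of joint follower above 0.05 m and linear speed of each of old_roll, new_roll below 0.02 m/s); the robot touches nothing.
It fails at once if a sanding block in the next lane is moved more than 20 mm (distance of any of sanding_block_1, sanding_block_2 from where it was at the start of the episode above 0.02 m).
It fails at once if the air sander is moved more than 30 mm (distance of air_sander from where it was at the start of the episode above 0.03 m).
It also fails if it takes over 69 s, if anything falls off the work surface, if the arm or the gripper's body presses on something with over 40 N, if the wrist force passes 120 N, or if a joint passes its speed limit or range.

ROBOT

A 7-joint arm with a two-finger parallel gripper is mounted at the origin on the work surface; the furniture and walls round the work are solid. World frame = base frame: x ahead of the robot, y to its left, z up, the work surface at z = 0. Lengths are in mm, angles in rad, forces in N, time in s.
With the tool pointing down it reaches from about 425 to 1025 mm from the base axis. Payload 9.4 kg.
Tool frame: the origin (TCP) lies on the centre line of the jaws, within the pads' length; the fingertips stand 25 mm ahead of it and the grasp point (between the pads) lies 6 mm ahead of it (tips_ahead is the distance from the TCP to the fingertips, in mm); z points along the fingers, y is the line along which they close (so a half turn about z gives the same grasp; the last joint's range is limited). The gripper opens to 93 mm and grips with 3 to 60 N. Pads are 15 mm wide; open, the fingers measure 128 mm over their backs; the gripper's body (75 mm by 188 mm) begins 65 mm behind the grasp point.
Start: joints at [-0.829, 0.599, -0.003, 1.599, 0.002, 0.943, -0.08], TCP at [529.489, 495.243, 243.618] pointing down, gripper open.
Joint ranges: [-2.57, 2.57], [-0.35, 1.97], [-1.29, 1.29], [0.11, 2.56], [-1.05, 4.19], [0.11, 1.86], [-2.63, 2.63]. Speed limits (rad/s): [2.22, 2.22, 3.01, 3.01, 3.14, 3.14, 3.14].

INTERFACE

Orientations are given as a unit quaternion [w, x, y, z].
In Python, from plant import * gives the robot as it stands.
- The arm moves only by the tool play_rows, never from a script. Its argument "plan" is a list that holds one entry, the list of rows, each a list of 5 numbers: the opening, from 0 (shut) to 1 (fully open), then the shift along the world's x, y, z in m, then the turn about the world's z in degrees. A call has exactly 8 rows; each row shifts and turns the commanded pose from where the row before left it; what a row does not reach is not made up. A row lasts 1/12 s, in which the tool goes at most 41.7 mm and 7.16 degrees, less where a joint would pass 70% of its speed; a pose out of reach is approached as far as the arm can. A call with a gripper value outside its range is refused whole. The fingers move at their own pace and stop on an object; "newtons" is the grip in N (left out, the last holds). Time passes only in rows, so rows that do not move let the fingers close, or fill a call up. It gives the time, the measured TCP pose, the force, the opening and the grip force at its end, in the units of the state.
- state(): the state, without advancing time (a new reading comes with each control period).
- get_image(name): name is "scene" or "side" or "wrist"; returns a dict with "image" (480x640x3 uint8, red, green, blue), "range_z" (480x640 float32, mm along the optical axis (not along the pixel's ray), 0 where there is no reading), "fov_y" (degrees; the focal length in pixels is half the picture's height over the tangent of half this angle, whatever the lens; pixels are square), "cx", "cy" (the principal point, pixels), "rvec" (rotation vector, rad) and "tvec" (3), from world to camera coordinates, as OpenCV has them; the wrist camera has in their place "mount" (4x4, takes a point from camera to tool coordinates, whose origin is the TCP and whose axes are the flange's). Camera axes: x right, y down, z forward; pixel columns grow to the right and rows downward; lengths in mm; the calibration is good to about 2 mm. A picture is of the moment at which its call begins: read the wrist's pose just before it.
- close_job(): hands the job in; it is judged then, once.
The state is a dict: "clock": time; "joint_pos": joint angles; "joint_velocities": joint speeds; "tau": joint torques, N m; "eef_pos": TCP position; "eef_rot": TCP orientation; "wrist_force": force on the tool from outside, world axes, zero at the start; "moment": the same for the moment, N m; "grip_width": opening from 0.0 (shut) to 1.0 (fully open); "grasp_force": force on a finger pad.
Only numpy, scipy, OpenCV 4.12 (cv2) and the standard library are available. Lean on these libraries where they do the work, as an engineer would, in place of code of your own. Each camera call takes 0.05 s, during which the arm holds its last target. There are 200 camera calls.

## Working session

There is one attempt and no reset: what is moved stays moved. The work goes in short steps, Python scripts to look and compute and a tool call to move; the robot and the scene stay as the last step left them, time stands still between calls to the robot, and variables do not carry over. Pictures are saved under pics/ and viewed, at most 10 in all, crops included, and the job is handed in when it is done.

Besides the shell and the picture viewer there is one more tool, called after "Call:" as name(argument=value, ...) on one line, values as JSON. play_rows: Moves the arm, as the interface text tells. Its arguments: {"type":"object","properties":{"plan":{"type":"array"},"newtons":{"type":"number"}},"required":["plan"]}

```bash
mkdir -p pics
cat > h.py <<'E'
from plant import *
import numpy as np, cv2
from scipy.spatial.transform import Rotation as R
def grab(n):
    s=state(); g=get_image(n); 
    f=240/np.tan(np.radians(g["fov_y"])/2)
    v,u=np.mgrid[0:480,0:640]; z=g["range_z"].astype(float)
    P=np.stack([(u-g["cx"])/f*z,(v-g["cy"])/f*z,z],-1)
    if "rvec" in g:
        M=cv2.Rodrigues(np.array(g["rvec"],float))[0]; W=(P-np.array(g["tvec"]).ravel())@M
    else:
        m=np.array(g["mount"]); q=s["eef_rot"]; T=R.from_quat([q[1],q[2],q[3],q[0]])
        W=T.apply((P.reshape(-1,3)@m[:3,:3].T+m[:3,3])).reshape(P.shape)+np.array(s["eef_pos"])
    W[z==0]=np.nan
    return g["image"],W
E
python3 - <<'E'
from h import *
print(state())
for n in("scene","side","wrist"):
    i,W=grab(n); cv2.imwrite(f"pics/{n}0.png",i[...,::-1]); np.savez(f"{n}0.npz",i=i,W=W)
E
```

```text
{'clock': 0.0, 'joint_pos': array([-0.82871165,  0.6001133 , -0.00257058,  1.60015838,  0.00180208,
        0.94290521, -0.07983428]), 'joint_velocities': array([-3.10063525e-04, -5.20390422e-04,  1.50195144e-03,  4.30368254e-05,
       -7.24081170e-04,  1.05888988e-03,  4.03606298e-04]), 'tau': array([ 8.06541375e-04, -7.65104055e+01,  1.49757843e+00, -2.52353418e+01,
       -5.24485402e-02,  1.68760505e-02,  1.09292139e-04]), 'eef_pos': array([529.1351139 , 494.93247652, 242.75791424]), 'eef_rot': array([-2.53595859e-04,  3.98029785e-01,  9.17372152e-01, -7.49213577e-04]), 'wrist_force': array([-0.78908844, -0.25608324,  0.09298543]), 'moment': array([0.01492182, 0.02224442, 0.04450053]), 'grasp_force': 0.0, 'grip_width': 1.0004204009651791}
```

View pics/scene0.png

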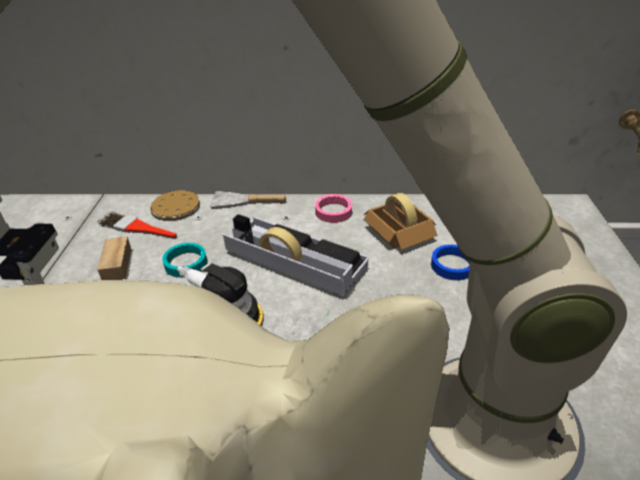

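View pics/side0.png

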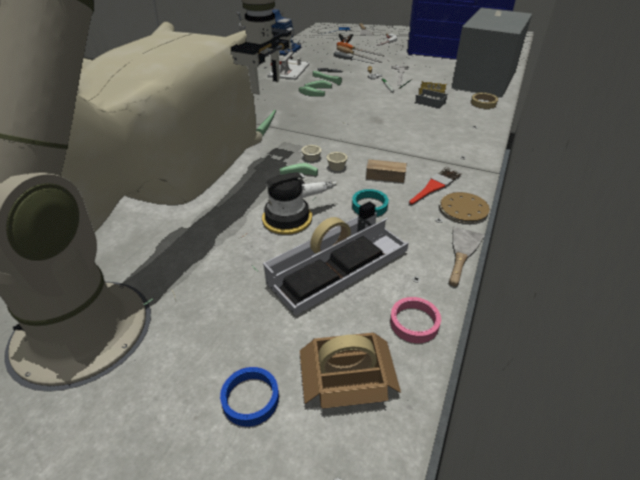

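The scene view shows the rack with the old roll at (281,243) and the follower at (240,227); the carton with the new roll is at (401,210). In the side view the old roll is at (330,235), the grip at (367,213), the new roll at (348,352) and the sander at (287,203).

```bash
cat > m.py <<'E'
from h import *
def sel(W,i,box,zlo,zhi,cond=None):
    u0,v0,u1,v1=box; w=W[v0:v1,u0:u1].reshape(-1,3); c=i[v0:v1,u0:u1].reshape(-1,3).astype(int)
    k=(w[:,2]>zlo)&(w[:,2]<zhi)
    if cond is not None:k&=cond(c)
    return w[k]
tan=lambda c:(c[:,0]-c[:,2]>25)&(c[:,0]>90)
blk=lambda c:c.max(1)<70
def desc(n,w):
    if len(w)<5: print(n,len(w));return
    m=np.median(w,0); r=cv2.minAreaRect(w[:,:2].astype(np.float32))
    print(n,len(w),m.round(1),"rect",np.round(r[0],1),np.round(r[1],1),round(r[2],1),"zmax",w[:,2].max().round(1))
E
python3 - <<'E'
from m import *
for n,B in (("side",dict(old=(300,205,362,262),new=(310,325,385,372),grip=(352,198,382,228),blocks=(275,230,395,302),rack=(255,200,415,315),sander=(255,170,320,235),carton=(295,325,405,410))),
            ("scene",dict(old=(255,222,305,265),new=(380,188,422,230),grip=(228,208,255,245),blocks=(250,225,365,272),rack=(215,210,375,300),carton=(360,190,440,250)))):
    d=np.load(n+"0.npz"); i,W=d["i"],d["W"]; print(n)
    desc("old",sel(W,i,B["old"],64,115,tan)); desc("oldtop",sel(W,i,B["old"],97,115,tan))
    desc("new",sel(W,i,B["new"],60,115,tan)); desc("newtop",sel(W,i,B["new"],90,115,tan))
    desc("grip",sel(W,i,B["grip"],70,115)); desc("griptop",sel(W,i,B["grip"],98,112))
    desc("blocks",sel(W,i,B["blocks"],40,49,blk)); desc("rack",sel(W,i,B["rack"],35,75,lambda c:(c.max(1)-c.min(1)<25)))
    desc("carton",sel(W,i,B["carton"],38,50))
    if "sander" in B: desc("sander",sel(W,i,B["sander"],40,140))
E
```

```text
side
old 318 [506.3   8.1  99. ] rect [520.2  13.1] [82.9 26.5] 16.1 zmax 107.3
oldtop 180 [519.3  11.8 102.7] rect [523.3  14.5] [53.1 26.5] 17.6 zmax 107.3
new 693 [ 431.6 -276.8   93.1] rect [ 436.6 -277.1] [26.5 92.2] 75.8 zmax 101.1
newtop 426 [ 435.7 -277.3   96.5] rect [ 437.6 -277.5] [25.9 60. ] 74.6 zmax 101.1
grip 253 [618.7  32.2  94.9] rect [623.7  38.4] [36.3 25.1] 15.5 zmax 105.5
griptop 109 [622.8  36.9 102.8] rect [623.7  37.5] [35.1 24.6] 8.8 zmax 105.5
blocks 2275 [488.5 -53.1  45.6] rect [512.3 -30.1] [249.2 105.8] 16.8 zmax 48.9
rack 5063 [481. -20.  46.] rect [500.8  70.2] [313.3 320. ] 16.1 zmax 74.9
carton 1825 [ 428.7 -300.5   43.7] rect [ 438.  -283.9] [116.5 128.8] 74.6 zmax 50.0
sander 1897 [476.8 160.9  83.3] rect [472.6 131.8] [231.8 135.9] 69.1 zmax 129.2
scene
old 430 [506.5  13.   95.7] rect [522.1  14.1] [84.8 27.8] 17.6 zmax 106.0
oldtop 195 [521.1  15.7 101.9] rect [525.3  16. ] [52.2 26.5] 15.6 zmax 106.0
new 344 [ 414.4 -269.7   88.1] rect [ 434.7 -275.7] [27.7 90.3] 75.4 zmax 99.9
newtop 143 [ 430.9 -273.2   95.2] rect [ 435.1 -275.7] [27.3 51.6] 74.2 zmax 99.9
grip 272 [615.9  45.3  93.3] rect [623.4  41. ] [35.4 25. ] 17.6 zmax 105.6
griptop 102 [623.1  41.6 102. ] rect [623.4  40.3] [34.  23.8] 18.5 zmax 105.6
blocks 683 [461.9 -68.3  44.7] rect [517.9 -50.6] [242.   70.8] 26.0 zmax 48.6
rack 2956 [473.3 -18.5  45.4] rect [491.8 -43.5] [351.9 267.4] 66.3 zmax 75.0
carton 617 [ 413.1 -258.9   42.6] rect [ 438.  -275.3] [117.4 125.5] 75.5 zmax 49.9
```

View pics/wrist0.png

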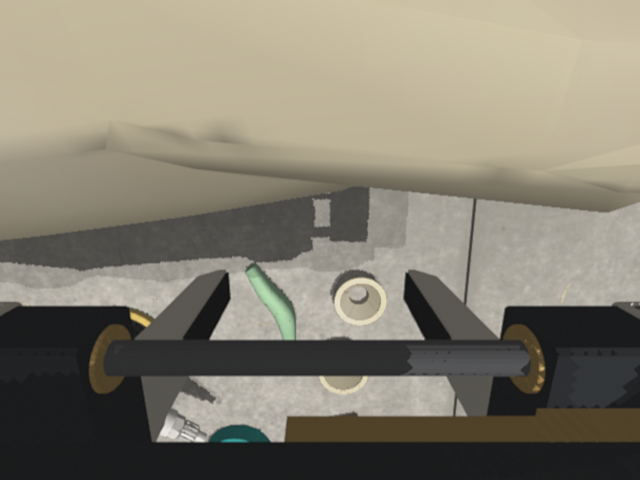

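The wrist view only shows bench items and the gripper itself (fingers at (200,330) and (440,330)). Next I'll refine the rack's yaw and the roll axes.

```bash
cat > fit.py <<'E'
from m import *
from scipy.optimize import least_squares
D={n:np.load(n+"0.npz") for n in("side","scene")}
B=dict(side=dict(old=(300,205,362,262),new=(310,325,385,372),rack=(255,200,415,315),sander=(262,176,338,235)),
 scene=dict(old=(255,222,305,265),new=(380,188,422,230),rack=(215,210,375,300)))
for n in D:
    i,W=D[n]["i"],D[n]["W"]
    for k,zc in(("old",58),("new",52)):
        w=sel(W,i,B[n][k],62,115,tan)
        # solid: |dist to axis| <=47.5 annular plate; use PCA for plane dir, mid of width
        def plate(p):  # cx along normal
            return None
        best=None
        for a in np.arange(-30,31,.25):
            t=np.radians(a); nn=w[:,:2]@[-np.sin(t),np.cos(t)]
            e=np.percentile(nn,97)-np.percentile(nn,3)
            if best is None or e<best[0]: best=(e,a,(np.percentile(nn,97)+np.percentile(nn,3))/2,nn)
        a=best[1]; t=np.radians(a); s=w[:,:2]@[np.cos(t),np.sin(t)]
        rad=lambda c,q:np.hypot(s-c,w[:,2]-q)
        o=[(abs(np.percentile(rad(c,zc),97)-48)+0,c) for c in np.arange(s.min(),s.max(),.5)]
        # symmetric extent of s at outer surface
        top=w[:,2]>zc+36; st=s[top]; c=(np.percentile(st,1)+np.percentile(st,99))/2
        C=c*np.array([np.cos(t),np.sin(t)])+best[2]*np.array([-np.sin(t),np.cos(t)])
        print(n,k,"yaw",a,"thick",best[0].round(1),"centre",C.round(1))
    w=sel(W,i,B[n]["rack"],35,75)
    H=[]
    for a in np.arange(8,25,.25):
        t=np.radians(a); q=w[(w[:,2]>54)&(w[:,2]<63)][:,:2]@[-np.sin(t),np.cos(t)]
        h=np.histogram(q,np.arange(-250,250,2))[0]; H.append(((h.astype(float)**2).sum(),a))
    a=max(H)[1]; print(n,"rack yaw",a)
    t=np.radians(16.0); X=w[:,:2]@np.array([[np.cos(t),-np.sin(t)],[np.sin(t),np.cos(t)]])
    for lo,hi in((40,44),(48,52),(57,61),(64,69)):
        k=(w[:,2]>lo)&(w[:,2]<hi); h,e=np.histogram(X[k,1],np.arange(-190,-60,4)); print(lo,[(int(b),int(c)) for b,c in zip(e,h) if c>4])
    k=(w[:,2]>62)&(w[:,2]<70); h,e=np.histogram(X[k,0],np.arange(340,680,5)); print("x",[(int(b),int(c)) for b,c in zip(e,h) if c>3])
    for q in ("sander",):
        if q in B[n]:
            ws=sel(W,i,B[n][q],50,140); print("sander",np.percentile(ws,[1,99],axis=0).round())
E
python3 fit.py
```

```text
side old yaw 18.5 thick 23.5 centre [524.4  14.1]
side new yaw -14.0 thick 23.4 centre [ 436.9 -277.3]
side rack yaw 16.0
40 [(-190, 9), (-186, 23), (-182, 6), (-178, 7), (-174, 8), (-170, 7), (-166, 11), (-162, 11), (-158, 7), (-154, 132), (-150, 12), (-138, 5), (-130, 7), (-126, 7), (-122, 78), (-118, 16)]
48 [(-166, 7), (-154, 80), (-146, 17), (-142, 6), (-138, 6), (-134, 5), (-130, 12), (-126, 6), (-122, 93), (-118, 36)]
57 [(-162, 31), (-158, 113), (-146, 18), (-142, 6), (-138, 5), (-134, 5), (-130, 6), (-122, 7), (-118, 39), (-114, 113), (-110, 5)]
64 [(-150, 5), (-146, 24), (-142, 8), (-138, 10), (-134, 9), (-130, 10), (-126, 10)]
x [(340, 11), (345, 26), (460, 24), (465, 24), (470, 15), (475, 10), (480, 6), (485, 6), (490, 7), (495, 5), (500, 5), (505, 7), (510, 7), (515, 6), (525, 5), (540, 8), (545, 11), (550, 4), (590, 14), (595, 7), (600, 5)]
sander [[435.  -3.  51.]
 [603. 210. 128.]]
scene old yaw 16.5 thick 24.2 centre [524.7  15.7]
scene new yaw -13.25 thick 24.5 centre [ 434.  -274.9]
scene rack yaw 16.25
40 [(-190, 19), (-186, 17), (-182, 19), (-178, 13), (-154, 9), (-150, 99), (-146, 11), (-142, 6), (-138, 8), (-134, 5), (-122, 9), (-118, 153), (-114, 6)]
48 [(-154, 37), (-150, 98), (-146, 6), (-142, 6), (-138, 7), (-134, 5), (-130, 8), (-126, 7), (-122, 9), (-118, 66), (-114, 5)]
57 [(-162, 5), (-158, 76), (-154, 49), (-150, 5), (-142, 6), (-138, 8), (-134, 5), (-126, 8), (-122, 17), (-114, 91), (-110, 79)]
64 [(-146, 7), (-142, 11), (-138, 8), (-134, 10), (-130, 12), (-126, 12), (-122, 25), (-118, 5)]
x [(340, 7), (345, 29), (460, 20), (465, 15), (470, 11), (475, 4), (545, 19), (550, 7), (590, 15), (595, 8), (600, 5)]
```

Call:
play_rows(plan=[[[0.6,0.001,-0.034,0,6],[0.6,0.001,-0.034,0,6],[0.6,0.001,-0.034,0,6],[0.6,0.001,-0.034,0,6],[0.6,0.001,-0.034,0,6],[0.6,0.001,-0.034,0,6],[0.6,0.001,-0.034,0,6],[0.6,0.001,-0.034,0,6]]], newtons=15)

```text
clock: 0.82
eef_pos: [537.2, 221.5, 243.5]
eef_rot: [-0.0, -0.012, 1.0, -0.0]
wrist_force: [0.6, -0.5, -1.0]
grip_width: 0.601
grasp_force: 0.0
```

Call:
play_rows(plan=[[[0.6,0.001,-0.034,0,5],[0.6,0.001,-0.034,0,5],[0.6,0.001,-0.034,0,5],[0.6,0.001,-0.034,0,0],[0.6,0.001,-0.034,0,0],[0.6,0.001,-0.034,0,0],[0.6,0,0,0,0],[0.6,0,0,0,0]]])

```text
clock: 1.48
eef_pos: [543.4, 16.9, 243.5]
eef_rot: [-0.0, -0.138, 0.99, -0.0]
wrist_force: [0.1, 0.6, 0.4]
grip_width: 0.599
grasp_force: 0.0
```

Run:
```python
from m import *
i,W=grab("wrist"); cv2.imwrite("pics/w1.png",i[...,::-1]); np.savez("w1.npz",i=i,W=W)
t=np.radians(16.1); 
def loc(w): return np.c_[w[:,:2]@np.array([[np.cos(t),-np.sin(t)],[np.sin(t),np.cos(t)]]),w[:,2]]
a=(0,0,640,480)
for n,w in(("roll",sel(W,i,a,64,115,tan)),("top",sel(W,i,a,98,110,tan)),("stop?",sel(W,i,a,64,70)),("lips",sel(W,i,a,57,62))):
    if len(w): print(n,len(w),np.percentile(loc(w),[2,25,50,75,98],axis=0).round(1).tolist())
print(loc(np.array([state()["eef_pos"]])))
```

```text
roll 2787 [[382.4, -396.9, 67.1], [479.1, -138.3, 89.6], [498.7, -132.3, 98.3], [519.4, -126.2, 102.2], [546.7, -120.4, 104.3]]
top 1432 [[487.6, -143.2, 98.2], [497.2, -137.6, 100.6], [507.2, -131.5, 102.2], [518.4, -125.6, 103.2], [530.4, -119.8, 104.6]]
stop? 1018 [[345.3, -398.9, 64.3], [349.0, -136.7, 65.7], [480.7, 4.9, 66.8], [565.2, 19.9, 68.3], [614.5, 38.5, 69.8]]
lips 3229 [[349.7, -159.3, 57.1], [405.9, -156.9, 58.0], [477.4, -115.2, 58.8], [549.6, -112.4, 59.5], [645.7, 19.4, 61.3]]
[[ 527.3561655  -132.60657342  243.55372262]]
```

View pics/w1.png

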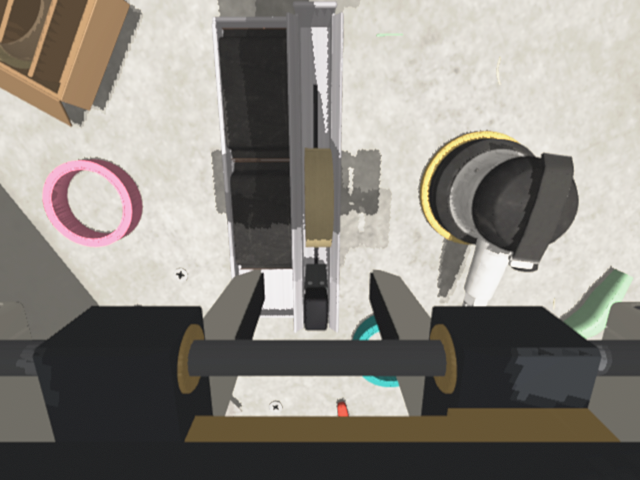

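The wrist view shows the old roll at (319,197) in the lane, the follower at (315,300), and the front stop at about (315,10). The jaws are lined up, about 19 mm behind the roll's centre. I'll descend and grip.

Call:
play_rows(plan=[[[0.6,0,0,-0.035,0],[0.6,0,0,-0.035,0],[0.6,0,0,-0.035,0],[0.6,0,0,-0.025,0],[0.6,0,0,-0.01,0],[0.6,0,0,0,0],[0.2,0,0,0,0],[0.2,0,0,0,0]]])

```text
clock: 2.2
eef_pos: [544.3, 20.0, 105.0]
eef_rot: [0.001, -0.14, 0.99, 0.0]
wrist_force: [-0.1, -1.1, 0.4]
grip_width: 0.508
grasp_force: 0.0
```

Call:
play_rows(plan=[[[0.15,0,0,0,0],[0.15,0,0,0,0],[0.15,0,0,0,0],[0.15,0,0,0,0],[0.15,0,0,0,0],[0.15,0,0,0,0],[0.15,0,0,0,0],[0.15,0,0,0.004,0]]])

```text
clock: 2.87
eef_pos: [543.5, 19.1, 107.5]
eef_rot: [-0.0, -0.14, 0.99, -0.0]
wrist_force: [0.3, 0.4, -1.8]
grip_width: 0.265
grasp_force: 14.8
```

Call:
play_rows(plan=[[[0.15,0,-0.001,0.002,0],[0.15,-0.015,-0.005,0,0],[0.15,-0.02,-0.006,0,0],[0.15,-0.02,-0.006,0,0],[0.15,-0.02,-0.007,0,0],[0.15,-0.015,-0.005,0,0],[0.15,-0.005,-0.001,0,0],[0.15,0,0,0,0]]])

```text
clock: 3.53
eef_pos: [447.4, -12.2, 109.8]
eef_rot: [-0.001, -0.14, 0.99, -0.0]
wrist_force: [0.1, 0.3, -2.4]
grip_width: 0.264
grasp_force: 14.9
```

Call:
play_rows(plan=[[[0.15,-0.003,-0.001,0,0],[0.15,-0.003,-0.001,0,0],[0.15,-0.002,0,0,0],[0.15,-0.002,-0.001,0,0],[0.15,-0.001,0,0,0],[0.15,0,0,0,0],[0.15,0,0,0,0],[0.15,0,0,0,0]]])

```text
clock: 4.2
eef_pos: [437.7, -14.7, 109.6]
eef_rot: [0.0, -0.14, 0.99, 0.0]
wrist_force: [-0.2, 0.3, -0.7]
grip_width: 0.261
grasp_force: 14.9
```

Call:
play_rows(plan=[[[0.15,-0.001,0,0,0],[0.15,-0.001,0,0,0],[0.15,0,0,0,0],[0.15,0,0,0,0],[0.15,0,0,0,0],[0.15,0,0,0,0],[0.15,0,0,0,0],[0.15,0,0,0,0]]])

```text
clock: 4.87
eef_pos: [435.6, -14.7, 109.6]
eef_rot: [0.0, -0.14, 0.99, 0.0]
wrist_force: [0.6, -0.3, -1.1]
grip_width: 0.264
grasp_force: 14.9
```

Run:
```python
from m import *
t=np.radians(16.1); 
def loc(w): return np.c_[w[:,:2]@np.array([[np.cos(t),-np.sin(t)],[np.sin(t),np.cos(t)]]),w[:,2]]
i,W=grab("side"); cv2.imwrite("pics/s2.png",cv2.resize(i[170:330,230:430],(800,640))[:600,:,::-1])
w=loc(sel(W,i,(240,190,380,300),64,115,tan)); w=w[(abs(w[:,1]+134)<20)]
print(np.percentile(w,[2,50,98],axis=0).round(1).tolist(), state()["wrist_force"])
```

```text
Traceback (most recent call last):
IndexError: index -1 is out of bounds for axis 0 with size 0
```

View pics/s2.png

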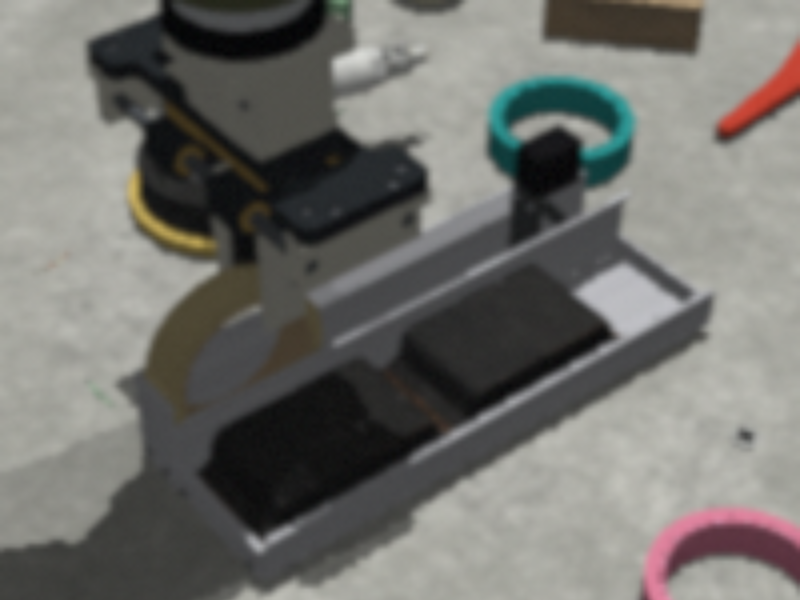

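The crop shows the roll held in the jaws, its front at (150,370) right by the front stop. I'll creep forward until there is contact.

Call:
play_rows(plan=[[[0.15,-0.001,0,0,0],[0.15,-0.001,-0.001,0,0],[0.15,-0.001,0,0,0],[0.15,0,0,0,0],[0.15,0,0,0,0],[0.15,0,0,0,0],[0.15,0,0,0,0],[0.15,0,0,0,0]]])

```text
clock: 5.58
eef_pos: [434.8, -15.3, 110.1]
eef_rot: [0.002, -0.14, 0.99, 0.0]
wrist_force: [6.1, 0.6, 0.1]
grip_width: 0.26
grasp_force: 15.0
```

Call:
play_rows(plan=[[[0.15,-0.001,0,0,0],[0.15,-0.001,-0.001,0,0],[0.15,0,0,0,0],[0.15,0,0,0,0],[0.15,0,0,0,0],[0.15,0,0,0,0],[0.15,0,0,0,0],[0.15,0,0,0,0]]])

```text
clock: 6.25
eef_pos: [434.3, -15.8, 110.4]
eef_rot: [0.004, -0.14, 0.99, 0.0]
wrist_force: [9.2, 2.0, 2.0]
grip_width: 0.262
grasp_force: 15.0
```

Call:
play_rows(plan=[[[0.15,0.002,0.0005,0,0],[0.15,0,0,-0.002,0],[0.15,0,0,-0.002,0],[0.15,0,0,-0.001,0],[0.15,0,0,-0.001,0],[0.15,0,0,0,0],[0.15,0,0,0,0],[0.15,0,0,0,0]]])

```text
clock: 6.92
eef_pos: [434.8, -15.5, 104.5]
eef_rot: [0.003, -0.14, 0.99, 0.0]
wrist_force: [5.4, 2.2, 11.2]
grip_width: 0.254
grasp_force: 15.0
```

Call:
play_rows(plan=[[[0.15,0,0,0.001,0],[0.15,0,0,0,0],[0.6,0,0,0,0],[0.6,0,0,0,0],[0.6,0,0,0,0],[0.6,0,0,0,0],[0.6,0,0,0.005,0],[0.6,0,0,0.02,0]]])

```text
clock: 7.58
eef_pos: [431.2, -16.2, 128.3]
eef_rot: [-0.002, -0.14, 0.99, 0.0]
wrist_force: [-0.3, -0.2, 0.6]
grip_width: 0.593
grasp_force: 0.0
```

Call:
play_rows(plan=[[[0.6,0,0,0.035,0],[0.6,0,0,0.035,0],[0.6,0,0,0.035,0],[0.6,0,-0.02,0.02,-5],[0.6,0.002,-0.035,0,-6],[0.6,0.002,-0.035,0,-6],[0.6,0.001,-0.035,0,-6],[0.6,0.001,-0.035,0,-7]]])

```text
clock: 8.25
eef_pos: [437.8, -177.8, 255.3]
eef_rot: [0.0, 0.123, 0.992, -0.0]
wrist_force: [0.3, 0.5, 0.3]
grip_width: 0.596
grasp_force: 0.0
```

Call:
play_rows(plan=[[[0.6,0,-0.035,0,0],[0.6,0,-0.035,0,0],[0.6,0,-0.03,0,0],[0.6,0,0,0,0],[0.6,0,0,0,0],[0.6,0,0,0,0],[0.6,0,0,0,0],[0.6,0,0,0,0]]])

```text
clock: 8.92
eef_pos: [438.6, -274.9, 254.8]
eef_rot: [-0.0, 0.12, 0.993, 0.0]
wrist_force: [0.0, 0.2, -0.9]
grip_width: 0.598
grasp_force: 0.0
```

```bash
cat > look.py <<'E'
from m import *
import sys
t=np.radians(16.1)
def loc(w): return np.c_[w[:,:2]@np.array([[np.cos(t),-np.sin(t)],[np.sin(t),np.cos(t)]]),w[:,2]]
s=state(); print(s["clock"],s["eef_pos"].round(1),s["eef_rot"].round(3))
for n in sys.argv[1:]:
    i,W=grab(n); cv2.imwrite(f"pics/{n}_{s['clock']:.1f}.png",i[...,::-1])
    w=W.reshape(-1,3); c=i.reshape(-1,3).astype(int); L=loc(w)
    k=(w[:,2]>96)&(w[:,2]<112)&tan(c)&(abs(L[:,1]+134.5)<22)&(L[:,0]>340)&(L[:,0]<660)
    x=np.sort(L[k][:,0]); 
    if len(x)>10:
        for g in np.split(L[k][np.argsort(L[k][:,0])],np.where(np.diff(x)>12)[0]+1):
            print(n,"roll top",len(g),((np.percentile(g,1,axis=0)+np.percentile(g,99,axis=0))/2).round(1))
    k=(w[:,2]>98)&(w[:,2]<112)&(c.max(1)<80)&(abs(L[:,1]+134.5)<22)&(L[:,0]>440)&(L[:,0]<660)
    if k.sum()>10: g=L[k]; print(n,"grip",k.sum(),((np.percentile(g,1,axis=0)+np.percentile(g,99,axis=0))/2).round(1))
    k=(w[:,2]>88)&(w[:,2]<110)&tan(c)&(np.hypot(w[:,0]-436,w[:,1]+276)<70)
    if k.sum()>10: g=w[k]; print(n,"new",k.sum(),cv2.minAreaRect(g[:,:2].astype(np.float32)),np.percentile(g[:,2],99))
E
python3 look.py wrist side
```

```text
8.9167 [ 438.6 -274.9  254.8] [-0.     0.12   0.993  0.   ]
wrist roll top 2131 [ 395.6 -132.3  100.5]
wrist new 1576 ((436.8972473144531, -276.7104187011719), (24.449846267700195, 58.654048919677734), 75.38368225097656) 98.72590308630123
side roll top 232 [ 395.4 -131.7  101.3]
side new 20 ((464.586669921875, -276.06036376953125), (7.492096424102783, 13.885139465332031), 10.477575302124023) 94.22028231029529
```

Call:
play_rows(plan=[[[0.6,-0.0015,-0.0018,-0.035,-0.8],[0.6,0,0,-0.04,0],[0.6,0,0,-0.04,0],[0.6,0,0,-0.03,0],[0.6,0,0,-0.012,0],[0.6,0,0,0,0],[0.15,0,0,0,0],[0.15,0,0,0,0]]])

```text
clock: 9.68
eef_pos: [437.6, -278.1, 98.6]
eef_rot: [0.001, 0.128, 0.992, -0.0]
wrist_force: [-0.6, -0.5, 0.2]
grip_width: 0.505
grasp_force: 0.0
```

Call:
play_rows(plan=[[[0.15,0,0,0,0],[0.15,0,0,0,0],[0.15,0,0,0,0],[0.15,0,0,0,0],[0.15,0,0,0,0],[0.15,0,0,0,0],[0.15,0,0,0.005,0],[0.15,0,0,0.01,0]]])

```text
clock: 10.35
eef_pos: [436.5, -277.7, 112.5]
eef_rot: [-0.001, 0.128, 0.992, 0.0]
wrist_force: [-0.1, -0.3, -2.1]
grip_width: 0.259
grasp_force: 14.9
```

Call:
play_rows(plan=[[[0.15,0,0,0.03,0],[0.15,0,0,0.03,0],[0.15,0,0,0.03,0],[0.15,0.005,0.02,0.01,2],[0.15,0.008,0.03,0,4],[0.15,0.008,0.03,0,4],[0.15,0.008,0.03,0,4],[0.15,0.008,0.03,0,4]]])

```text
clock: 11.02
eef_pos: [473.9, -136.8, 213.7]
eef_rot: [0.0, -0.03, 1.0, -0.0]
wrist_force: [0.9, -0.7, -2.1]
grip_width: 0.26
grasp_force: 14.9
```

Call:
play_rows(plan=[[[0.15,0.008,0.03,0,4],[0.15,0.008,0.03,0,4],[0.15,0.008,0.03,0,4],[0.15,0.008,0.03,0,0.8],[0.15,0.008,0.017,0,0],[0.15,0.004,0.007,0,0],[0.15,0,0,0,0],[0.15,0,0,0,0]]])

```text
clock: 11.68
eef_pos: [517.6, 5.1, 212.8]
eef_rot: [-0.0, -0.14, 0.99, -0.0]
wrist_force: [0.2, -0.5, -1.1]
grip_width: 0.262
grasp_force: 14.9
```

Run:
```python
from m import *
t=np.radians(16.1)
def loc(w): return np.c_[w[:,:2]@np.array([[np.cos(t),-np.sin(t)],[np.sin(t),np.cos(t)]]),w[:,2]]
s=state(); print(s["clock"],loc(s["eef_pos"][None]).round(1),s["eef_pos"],np.degrees(2*np.arctan2(s["eef_rot"][2],s["eef_rot"][1]))-90)
for n in("wrist","side","scene"):
    i,W=grab(n); cv2.imwrite(f"pics/{n}_c.png",i[...,::-1]); w=W.reshape(-1,3);L=loc(w);k=tan(i.reshape(-1,3).astype(int))&(abs(L[:,1]+134)<25)&(L[:,0]>400)&(L[:,0]<580)&(w[:,2]>112)&(w[:,2]<235)
    if k.sum()>10: print(n,k.sum(),np.percentile(L[k],[1,50,99],axis=0).round(1).tolist())
```

```text
11.6833 [[ 498.7 -138.6  212.8]] [517.56229505   5.1404975  212.79814146] 106.08106684068812
wrist 7518 [[451.9, -149.5, 165.1], [479.8, -138.0, 207.2], [517.4, -126.1, 212.3]]
scene 159 [[450.7, -149.7, 128.0], [524.7, -128.1, 165.9], [545.0, -124.6, 202.2]]
```

View pics/wrist_c.png

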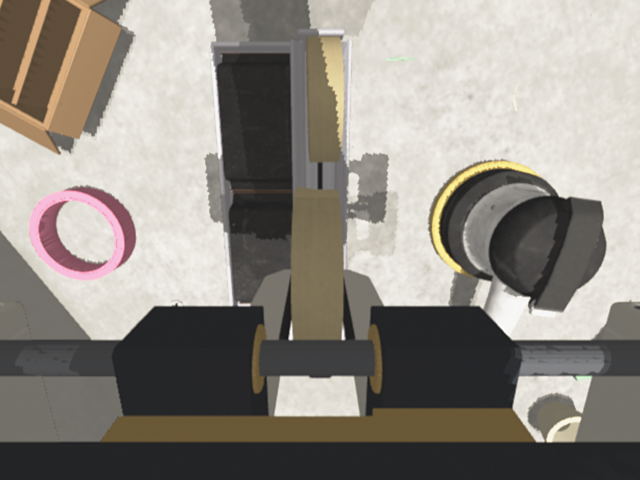

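The wrist view shows the old roll at the stop (325,100) and the held roll at (317,260), which is about 3 mm too far right in the lane. I'll correct that and lower it.

Call:
play_rows(plan=[[[0.15,-0.0063,0.0019,0,0],[0.15,0,0,-0.02,0],[0.15,0,0,-0.02,0],[0.15,0,0,-0.015,0],[0.15,0,0,-0.005,0],[0.15,0,0,-0.005,0],[0.15,0,0,-0.005,0],[0.15,0,0,0,0]]])

```text
clock: 12.5
eef_pos: [511.6, 7.7, 142.4]
eef_rot: [-0.0, -0.14, 0.99, 0.0]
wrist_force: [0.1, 0.2, -1.8]
grip_width: 0.26
grasp_force: 14.9
```

Call:
play_rows(plan=[[[0.15,0,0,-0.004,0],[0.15,0,0,-0.004,0],[0.15,0,0,-0.004,0],[0.15,0,0,0,0],[0.15,0,0,0,0],[0.15,0,0,0,0],[0.15,0,0,0,0],[0.15,0,0,0,0]]])

```text
clock: 13.17
eef_pos: [511.7, 7.9, 130.8]
eef_rot: [0.0, -0.14, 0.99, -0.0]
wrist_force: [0.4, -0.2, -2.2]
grip_width: 0.261
grasp_force: 14.9
```

No contact; the roll is between the walls. I'll continue down to the floor.

Call:
play_rows(plan=[[[0.15,0,0,-0.008,0],[0.15,0,0,-0.008,0],[0.15,0,0,-0.005,0],[0.15,0,0,-0.003,0],[0.15,0,0,-0.001,0],[0.15,0,0,0,0],[0.15,0,0,0,0],[0.15,0,0,0,0]]])

```text
clock: 13.83
eef_pos: [511.7, 7.8, 105.7]
eef_rot: [0.0, -0.14, 0.99, 0.0]
wrist_force: [1.0, 0.4, -1.4]
grip_width: 0.26
grasp_force: 14.9
```

Call:
play_rows(plan=[[[0.15,0,0,-0.001,0],[0.15,0,0,-0.001,0],[0.15,0,0,0,0],[0.15,0,0,0,0],[0.15,0,0,0,0],[0.15,0,0,0,0],[0.15,0,0,0,0],[0.15,0,0,0,0]]])

```text
clock: 14.5
eef_pos: [512.8, 7.8, 104.7]
eef_rot: [0.001, -0.14, 0.99, -0.0]
wrist_force: [-0.1, -0.5, 10.9]
grip_width: 0.261
grasp_force: 15.0
```

Call:
play_rows(plan=[[[0.15,0,0,0.001,0],[0.15,0,0,0,0],[0.55,0,0,0,0],[0.55,0,0,0,0],[0.55,0,0,0,0],[0.55,0,0,0,0],[0.55,0,0,0.005,0],[0.55,0,0,0.02,0]]])

```text
clock: 15.17
eef_pos: [510.5, 7.9, 128.1]
eef_rot: [-0.002, -0.14, 0.99, 0.0]
wrist_force: [0.2, 0.4, 0.2]
grip_width: 0.544
grasp_force: 0.0
```

Call:
play_rows(plan=[[[0.55,0,0,0.03,0],[0.55,0,0,0.03,0],[0.55,0,0,0.03,0],[0.55,0.028,0.008,0.03,0],[0.55,0.028,0.008,0,0],[0.55,0.028,0.008,0,0],[0.55,0.028,0.008,0,0],[0.55,0,0,0,0]]])

```text
clock: 15.83
eef_pos: [627.9, 41.7, 250.0]
eef_rot: [0.002, -0.14, 0.99, 0.001]
wrist_force: [0.6, 0.1, -0.2]
grip_width: 0.548
grasp_force: 0.0
```

```bash
python3 look.py wrist side scene; python3 -c "
from h import *
t=np.radians(16.1);p=state()['eef_pos'];print(p[0]*np.cos(t)+p[1]*np.sin(t),-p[0]*np.sin(t)+p[1]*np.cos(t))"
```

```text
15.8333 [627.9  41.7 250. ] [ 0.002 -0.14   0.99   0.001]
wrist roll top 2151 [ 494.1 -130.7  100.6]
wrist grip 881 [ 609.9 -135.3  101.4]
side roll top 185 [ 395.  -130.9  101.2]
side roll top 78 [ 491.4 -126.3  101.2]
side grip 201 [ 548.3 -137.   102.1]
scene roll top 228 [ 394.8 -130.4  100.8]
scene roll top 126 [ 491.9 -124.9  100.7]
scene grip 115 [ 548.1 -133.   101.7]
609.2738988996067 -134.54578943874398
```

Call:
play_rows(plan=[[[0.55,0,0,-0.035,0],[0.55,0,0,-0.035,0],[0.55,0,0,-0.035,0],[0.55,0,0,-0.03,0],[0.55,0,0,-0.015,0],[0.55,0,0,0,0],[0.1,0,0,0,0],[0.1,0,0,0,0]]])

```text
clock: 16.65
eef_pos: [623.8, 39.7, 100.9]
eef_rot: [0.001, -0.14, 0.99, -0.0]
wrist_force: [0.2, 0.4, -0.7]
grip_width: 0.452
grasp_force: 0.0
```

Call:
play_rows(plan=[[[0.1,0,0,0,0],[0.1,0,0,0,0],[0.1,0,0,0,0],[0.1,0,0,0,0],[0.1,0,0,0,0],[0.1,0,0,0,0],[0.1,0,0,0,0],[0.1,0,0,0,0]]])

```text
clock: 17.32
eef_pos: [624.4, 38.8, 100.8]
eef_rot: [0.001, -0.139, 0.99, -0.001]
wrist_force: [-1.3, -4.0, 7.2]
grip_width: 0.234
grasp_force: 15.0
```

Call:
play_rows(plan=[[[0.1,-0.005,-0.0015,0,0],[0.1,-0.009,-0.0026,0,0],[0.1,-0.009,-0.0026,0,0],[0.1,-0.009,-0.0026,0,0],[0.1,-0.009,-0.0026,0,0],[0.1,-0.007,-0.002,0,0],[0.1,0,0,0,0],[0.1,0,0,0,0]]])

```text
clock: 17.98
eef_pos: [575.4, 24.7, 100.8]
eef_rot: [0.0, -0.139, 0.99, -0.001]
wrist_force: [-0.8, -3.4, 12.1]
grip_width: 0.237
grasp_force: 15.0
```

Call:
play_rows(plan=[[[0.1,-0.002,-0.0006,0,0],[0.1,-0.002,-0.0006,0,0],[0.1,-0.002,-0.0006,0,0],[0.1,0,0,0,0],[0.1,0,0,0,0],[0.1,0,0,0,0],[0.1,0,0,0,0],[0.1,0,0,0,0]]])

```text
clock: 18.65
eef_pos: [570.8, 23.4, 100.8]
eef_rot: [0.002, -0.14, 0.99, -0.0]
wrist_force: [2.2, -4.1, 8.5]
grip_width: 0.23
grasp_force: 15.0
```

Call:
play_rows(plan=[[[0.1,-0.001,-0.0003,0,0],[0.1,-0.001,-0.0003,0,0],[0.1,-0.001,-0.0003,0,0],[0.1,0,0,0,0],[0.1,0,0,0,0],[0.1,0,0,0,0],[0.1,0,0,0,0],[0.1,0,0,0,0]]])

```text
clock: 19.32
eef_pos: [569.5, 23.0, 100.8]
eef_rot: [0.003, -0.14, 0.99, -0.0]
wrist_force: [7.8, -2.1, 3.3]
grip_width: 0.24
grasp_force: 15.0
```

Call:
play_rows(plan=[[[0.1,-0.001,-0.0003,0,0],[0.1,-0.001,-0.0003,0,0],[0.1,0,0,0,0],[0.1,0,0,0,0],[0.1,0,0,0,0],[0.1,0,0,0,0],[0.1,0,0,0,0],[0.1,0,0,0,0]]])

```text
clock: 19.98
eef_pos: [569.1, 22.9, 100.8]
eef_rot: [0.005, -0.14, 0.99, 0.0]
wrist_force: [12.1, -1.5, -1.9]
grip_width: 0.236
grasp_force: 15.0
```

Call:
play_rows(plan=[[[0.1,0.002,0.0006,0,0],[0.1,0,0,0,0],[0.55,0,0,0,0],[0.55,0,0,0,0],[0.55,0,0,0,0],[0.55,0,0,0,0],[0.55,0,0,0.01,0],[0.55,0,0,0.03,0]]])

```text
clock: 20.65
eef_pos: [564.4, 23.2, 137.2]
eef_rot: [-0.003, -0.14, 0.99, 0.0]
wrist_force: [-0.1, -0.7, -0.3]
grip_width: 0.547
grasp_force: 0.0
```

Call:
play_rows(plan=[[[0.55,0,0,0.035,0],[0.55,0,0,0.035,0],[0.55,0.02,0,0.035,0],[0.55,0.02,0,0.03,0],[0.55,0.03,0,0.02,0],[0.55,0.03,0,0,0],[0.55,0,0,0,0],[0.55,0,0,0,0]]])

```text
clock: 21.32
eef_pos: [666.9, 23.3, 294.7]
eef_rot: [-0.0, -0.14, 0.99, 0.0]
wrist_force: [-1.3, -0.1, -0.0]
grip_width: 0.548
grasp_force: 0.0
```

```bash
python3 look.py wrist side scene; ls pics
```

```text
21.3167 [666.9  23.3 294.7] [-0.   -0.14  0.99  0.  ]
wrist roll top 1812 [ 490.4 -133.1  100.7]
wrist grip 571 [ 554.6 -135.5  101.3]
side roll top 225 [ 394.7 -132.2  101.4]
side roll top 202 [ 489.4 -133.2  101.3]
side grip 109 [ 533.4 -137.4  101.6]
scene roll top 243 [ 395.4 -131.4  100.9]
scene roll top 215 [ 489.4 -131.7  100.8]
scene grip 111 [ 553.6 -133.6  101.3]
s2.png
scene0.png
scene_15.8.png
scene_21.3.png
scene_c.png
side0.png
side_15.8.png
side_21.3.png
side_8.9.png
side_c.png
w1.png
wrist0.png
wrist_15.8.png
wrist_21.3.png
wrist_8.9.png
wrist_c.png
```

View pics/side_21.3.png

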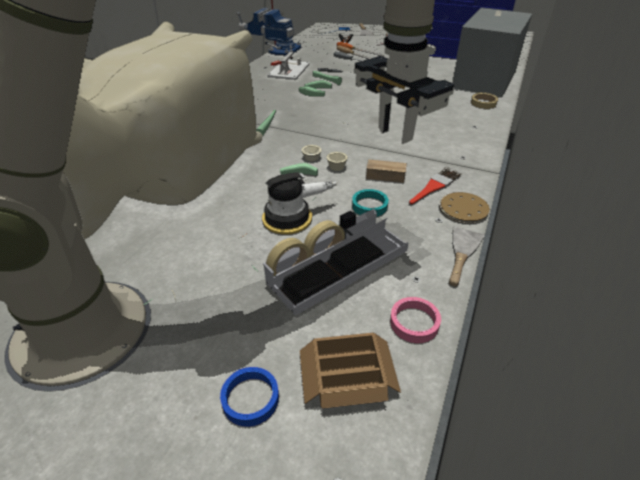

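Both rolls, at (287,252) and (325,237), stand tight with the follower at (348,219) behind them. The blocks and the sander look undisturbed, and the arm is clear.

```bash
python3 -c "
from plant import *
print(close_job())"
```

```text
the job is handed in; nothing more can be done
None
```

The job is handed in, with no verdict returned: the old roll is against the front stop, the new roll is tight behind it, and the follower is slid up about 56 mm (by camera) behind both; the sanding blocks and air sander look untouched in the last picture.

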